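# Set the flip stop of a can rack and load a can behind it

### The job

The right-hand lane of the sloping can rack is empty and its stop has been left down, so a can would roll straight out of the open low end. Press the stop's pad right down, without forcing it, so that the stop tips fully up in the lane; then take the small can standing on the sheet pan, lay it gently on its side in that lane uphill of the stop and let it come to rest against the stop. Do not drop the can or let it run away, and leave everything else where it is.

Things in the scene. Friction and masses are not known exactly. Their poses are not given: they have to be found in the camera images.
- rack: Steel can rack fixed to the bench, 300 mm long (x), 224 wide (y), on legs. Origin on the bench under its centre, z up. Two lanes side by side along x fall towards -x at 0.12 rad; lane floor height = 0.085 + 0.12 x (m). Low end (x = -0.15) open, high end shut by a 40 mm plate. Low end towards the robot (turned up to 0.25 rad); left or right of mid-bench.
- empty_lane (a point): Middle of the floor of the empty lane (the one to fill, the RIGHT-hand one seen from the robot): rack x 0, y -0.055, z 0.085 m. Lane 106 mm wide inside, floor two 31 mm strips with a 44 mm slot between. Side walls 4 mm thick, 22 mm above the floor; walls and floor are clear for fingers uphill. The left lane (rack y +0.055) has its stop up and holds two lying cans, 54 mm high.
- seat (a point): Where the centre of the can belongs: lying across the right lane, against the raised stop (rack x -0.007, y -0.055, z 0.111 m; 27 mm above the lane floor). A can let go uphill of it rolls slowly down to it. The stop blade's uphill face is 27 mm downhill of this point.
- stop_pad (a point): Centre of the top of the right lane's stop pad: dark steel plate 44 mm (along lane) x 40 x 5 mm, outside the right wall, just past the low end. One end of a rigid rocker; 78 mm from its axle. About 55 mm above the bench when up, 27 mm lower right down at its hard end stop (0.34 rad). Starts up to 0.08 rad down. 5 to 7 N moves it (friction, no spring, stays where left); over 60 N is forcing it.
- axle (a point): The rocker's pivot, a shaft along the rack's y under the right lane (rack x -0.098, z 0.059 m). The pad is on its low (-x) side, the stop blade on its high side. The pad's arc drifts at most 8 mm along the rack's x while it is pressed.
- stop_tip (a point): Middle of the top edge of the right lane's stop blade, the rocker's other end: dark steel plate 38 mm wide, 4 mm thick, in the slot of the right lane. Pad up: edge about level with the lane floor (80 mm above the bench). Pad right down: edge 104 mm above the bench, 23 mm above the lane floor, square across the lane; a can leaning on it only holds it up. Must come within 3 mm of fully up.
- can: The can to load: plain food can, 54 mm diameter, 89 mm tall, about 0.2 kg, steel with a plain paper band, full and rigid. Origin at its centre, z along its axis. Starts standing upright on the sheet pan. Lying in the lane its axis is across the lane (along the rack's y).
- pan: Quarter sheet pan, aluminium with baking paper, 330 mm (x) x 240 mm (y), rim 25 mm high with a 4 mm bead, floor 4 mm above the bench; fixed. Origin on the bench, 35 mm beyond the pan's centre along its x, which points roughly away from the robot. The can stands in its middle or nearer half, a spice jar and a shaker beyond it.
- can_left1: Can like the one to load, lying in the left lane against that lane's stop. Leave it. Origin at its centre, z along its axis.
- can_left2: Can like the one to load, lying in the left lane uphill of the other. Leave it. Origin at its centre.
- spice_jar: Clear jar with black lid, 50 mm diameter, 95 mm tall, on the pan near the pan's x = 0.05, y = 0.07 m. Leave it. Origin under its base.
- shaker: Steel shaker, 56 mm diameter, 92 mm tall, on the pan near the pan's x = 0.05, y = -0.07 m. Leave it. Origin under its base.
- squeeze_bottle: White squeeze bottle, 62 mm diameter, 210 mm tall, to the robot's right. Leave it. Origin under its base.

How it is judged (in metres and radians):
On the way:
1. the right lane's stop is pressed fully up before the can is in the rack (z of stop_tip in the frame of rack above 0.1005 m and contact force between can and rack below 0.05 N), for 0.2 s.
At the end, for the whole second after the job is handed in: Right lane's stop within 3 mm of fully up (top edge at least 100.5 mm above the bench); the can on its side in the right lane against it, centre within 10 mm along, 11 mm across and 7 mm in height of its place, axis across the lane within 0.12 rad, at rest, let go (z of stop_tip in the frame of rack above 0.1005 m and x of can in the frame of rack between -0.018 and 0.003 m and y of can in the frame of rack between -0.066 and -0.044 m and z of can in the frame of rack between 0.104 and 0.118 m and angle between the z axis of can and the y axis of rack, either way round below 0.12 rad and linear speed of can below 0.02 m/s and contact force between can and the fingers below 0.05 N); the robot touches nothing.
It fails at once if the stop is forced: more than 60 N on it (contact force between any of the fingers, the arm and stop_c1 above 60 N).
It fails at once if the can is dropped, knocked over or runs: faster than 0.6 m/s when not in the fingers (contact force between can and the fingers below 0.05 N and linear speed of can above 0.6 m/s).
It fails at once if a can in the left lane is moved more than 15 mm (distance of any of can_left1, can_left2 from where it was at the start of the episode above 0.015 m).
It fails at once if the spice jar, shaker or squeeze bottle is moved more than 30 mm or knocked over (distance of any of spice_jar, shaker, squeeze_bottle from where it was at the start of the episode above 0.03 m or angle between any of spice_jar, shaker, squeeze_bottle's own z axis and vertical above 0.5 rad).
It also fails if it takes over 72 s, if anything falls off the work surface, if the arm or the gripper's body presses on something with over 40 N, if the wrist force passes 120 N, or if a joint passes its speed limit or range.

### The arm

A 6-joint arm with a two-finger parallel gripper is mounted at the origin on the work surface. World frame = base frame: x ahead of the robot, y to its left, z up, the work surface at z = 0. Lengths are in m, angles in degrees, forces in N, time in s.
With the tool pointing down it reaches from about 0.4 to 0.825 m from the base axis. Payload 7 kg.
Tool frame: the origin (TCP) lies between the finger pads; the fingertips stand 19 mm ahead of it and the grasp point (between the pads) is the TCP (r.tip_extent is the distance from the TCP to the fingertips, in m); z points along the fingers, y is the direction in which the jaws open and shut (so a half turn about z gives the same grasp; the last joint's range is limited). The gripper opens to 88 mm and grips with 3 to 60 N. Pads are 19 mm wide; open, the fingers measure 130 mm over their backs; the gripper's body (78 mm by 193 mm) begins 47 mm behind the grasp point.
Start: joints at [-54.941, 20.546, 0.682, 0, -70.136, -16.507], TCP at [0.215, -0.64, 0.246] pointing down, gripper open.
Joint ranges: [-176.03, 176.03], [-82.01, 121.73], [-58.28, 71.71], [-173.87, 95.51], [-174.79, -0.11], [-173.66, 173.66]. Speed limits (degrees/s): [136.94, 136.94, 172.46, 180, 180, 180].

### API

Orientations are given as [roll, pitch, yaw] about the fixed x, y, z axes, in that order (R = Rz(yaw) Ry(pitch) Rx(roll)).
In Python, from plant import r, capture, workorder, spotter gives the robot as it stands.
- The arm moves only by the tool step_arm, never from a script. Its argument "motion" is a list of rows, each a list of 5 numbers: the finger opening in m, from 0 to 0.0876, then the shift along the tool's x, y, z in m, then the turn about the tool's z in rad. In form: [[grip, dx, dy, dz, roll], ...]. A call has 1 to 5 rows; each row is the pose to reach, as a shift and turn from the pose commanded when the call began, along the tool's axes at that moment; what a row does not reach only later rows make up. A row lasts 1/8 s, in which the tool goes at most 62.5 mm and 10.7 degrees, less where a joint would pass 70% of its speed; a pose out of reach is approached as far as the arm can. A call with a gripper value outside its range is refused whole. The fingers move at their own pace and stop on an object; "newtons" is the grip in N (left out, the last holds). Time passes only in rows, so rows that repeat a pose let the fingers close. It gives the time, the measured TCP pose, the force and the opening at its end, in the units of the state.
- r.get_state(): the state, without advancing time (a new reading comes with each control period).
- capture(name): name is "scene" or "top" or "wrist"; returns a dict with "image" (420x560x3 uint8, red, green, blue), "z_map" (420x560 float32, m along the optical axis (not along the pixel's ray), 0 where there is no reading), "fx", "fy", "cx", "cy" (pixels), "D" ([k1, k2, p1, p2, k3] as OpenCV has them; the pictures are not rectified), "pose" (4x4, takes a point from camera to world coordinates). Camera axes: x right, y down, z forward; pixel columns grow to the right and rows downward; lengths in m; the calibration is good to about 2 mm. A picture is of the moment at which its call begins.
- workorder.close_job(): hands the job in, once; it reports no verdict.
Trained networks look in the newest picture that a camera, given by its name, has taken for a name from the list of things; names that differ only in an ending like _2 or _b are one class to them, and where a whole thing is asked for, a point or a joint stands for the part that bears it (a point fixed in the world has none). Each returns a list of dicts, best first, with "p" (0 to 1); they miss things now and then, are a little off and sometimes report something else, mostly with a low value. They report only what shows in the picture. A call takes as long as a camera call.
- spotter.regions_of(camera, label): "mask" (420x560 bool, what is visible of it).
- spotter.tip_of(camera, label): "location" ([x, y, z] in m, in world coordinates, good to about 4 mm: a listed point, or the origin of a listed thing).
The state is a dict: "time_s": time; "joints": joint angles; "qd": joint speeds; "joint_torque": joint torques, N m; "tcp_pos": TCP position; "eef_rot": TCP orientation; "contact_force": force on the tool from outside, world axes, zero at the start; "moment": the same for the moment, N m; "gripper_width": finger opening in m.
Only numpy, scipy, OpenCV 4.12 (cv2) and the standard library are available. Lean on these libraries where they do the work, as an engineer would, in place of code of your own. Each camera call takes 0.05 s, during which the arm holds its last target.

## Working session

There is one attempt and no reset: what is moved stays moved. The work goes in short steps, Python scripts to look and compute and a tool call to move; the robot and the scene stay as the last step left them, time stands still between calls to the robot, and variables do not carry over. Pictures are saved under pics/ and viewed, and the job is handed in when it is done.

Besides the shell and the picture viewer there is one more tool, called after "Call:" as name(argument=value, ...) on one line, values as JSON. step_arm: Moves the arm, as the interface text tells. Its arguments: {"type":"object","properties":{"motion":{"type":"array","items":{"type":"array","items":{"type":"number"}}},"newtons":{"type":"number"}},"required":["motion"]}

```bash
ls; mkdir -p pics; cat > h.py <<'E'
import numpy as np, cv2
from plant import r, capture, workorder, spotter
def save(c,n):
    cv2.imwrite(f'pics/{n}.png',cv2.cvtColor(c['image'],cv2.COLOR_RGB2BGR))
def cloud(c):
    z=c['z_map'];h,w=z.shape
    u,v=np.meshgrid(np.arange(w),np.arange(h))
    K=np.array([[c['fx'],0,c['cx']],[0,c['fy'],c['cy']],[0,0,1]])
    p=cv2.undistortPoints(np.stack([u,v],-1).reshape(-1,1,2).astype(np.float64),K,np.array(c['D'])).reshape(h,w,2)
    P=np.concatenate([p*z[...,None],z[...,None]],-1)
    T=np.array(c['pose'])
    W=P@T[:3,:3].T+T[:3,3]
    W[z<=0]=np.nan
    return W
E
python3 - <<'E'
from h import *
print(r.get_state())
for cam in ['scene','top','wrist']:
    c=capture(cam);save(c,cam+'0')
    print(cam,np.round(c['pose'],3).tolist())
    for l in ['rack','empty_lane','seat','stop_pad','axle','stop_tip','can','pan','can_left1','spice_jar','shaker','squeeze_bottle']:
        try: print(l,[(round(d['p'],2),np.round(d['location'],4).tolist()) for d in spotter.tip_of(cam,l)][:3])
        except Exception as e: print(l,e)
print(r.get_state()['time_s'])
E
```

```text
pics
{'time_s': 0.0, 'joints': array([-5.49412284e+01,  2.05916954e+01,  6.32610383e-01, -2.03723121e-02,
       -7.01350313e+01, -1.65057550e+01]), 'qd': array([ 0.05081259, -0.05344736,  0.02480324,  0.04369196,  0.1240192 ,
       -0.14816352]), 'joint_torque': array([ 1.39874439e-03, -5.82722354e+01,  2.93060035e+01,  6.99756235e+00,
        7.08594176e-03, -2.12913192e-04]), 'tcp_pos': array([ 0.21458895, -0.63949177,  0.24461009]), 'eef_rot': array([ 1.79904321e+02, -8.38027877e-03, -1.61453915e+02]), 'contact_force': array([ 0.19080438,  0.42228764, -0.43623326]), 'moment': array([ 0.01191919, -0.01222039, -0.00426376]), 'gripper_width': 0.08774370549680402}
scene [[-0.437, 0.575, -0.692, 1.408], [0.899, 0.279, -0.337, 0.271], [-0.001, -0.769, -0.639, 0.87], [0.0, 0.0, 0.0, 1.0]]
rack [(0.77, [0.6316, 0.2245, 0.0008])]
empty_lane [(0.94, [0.6249, 0.172, 0.0876]), (0.16, [0.6294, 0.2218, 0.0036])]
seat [(0.57, [0.618, 0.1721, 0.1142])]
stop_pad [(0.83, [0.4436, 0.0971, 0.058])]
axle [(0.95, [0.5295, 0.1725, 0.0589])]
stop_tip [(0.6, [0.604, 0.1652, 0.0796]), (0.35, [0.6991, -0.
[... 770 characters left out ...]
)]
stop_tip [(0.73, [0.6029, 0.1733, 0.0836])]
can [(0.94, [0.5779, -0.2661, 0.0526]), (0.38, [0.6819, 0.2767, 0.1195])]
pan [(0.87, [0.6401, -0.2202, -0.0026])]
can_left1 [(0.92, [0.6818, 0.2786, 0.1178]), (0.68, [0.6297, 0.281, 0.1097]), (0.43, [0.6049, 0.1723, 0.0797])]
spice_jar [(0.81, [0.6823, -0.1298, 0.0011])]
shaker [(0.83, [0.7058, -0.2723, 0.0058])]
squeeze_bottle [(0.72, [0.4206, -0.5489, 0.0015])]
wrist [[-0.319, 0.91, 0.265, 0.143], [0.948, 0.306, 0.089, -0.664], [0.0, 0.279, -0.96, 0.386], [0.0, 0.0, 0.0, 1.0]]
rack []
empty_lane []
seat []
stop_pad []
axle []
stop_tip []
can []
pan []
can_left1 []
spice_jar []
shaker []
squeeze_bottle [(0.84, [0.4216, -0.5504, -0.0024])]
1.95
```

View images.

View pics/scene0.png

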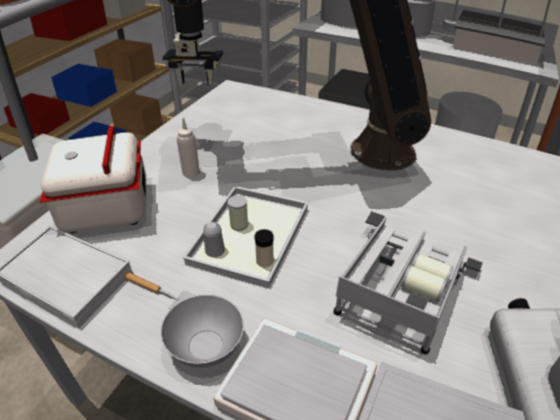

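View pics/top0.png

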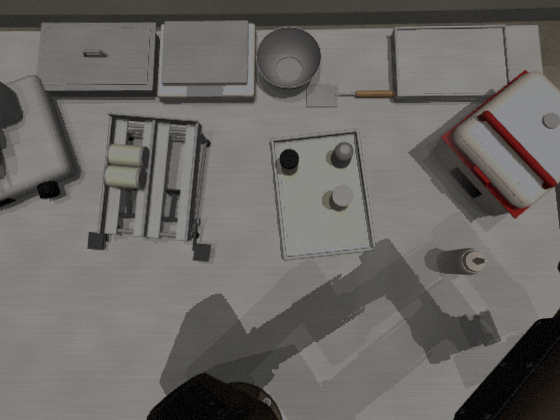

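```bash
python3 - <<'E'
from h import *
L={}
det={'rack':[(0.6316,0.2245),(.6301,.2232)],'el':[(.6249,.172),(.6244,.1663)],'seat':[(.618,.1721),(.6181,.1683)],'axle':[(.5295,.1725),(.5283,.1727)],'c1':[(.6295,.2758),(.6297,.281)],'c2':[(.6786,.2689),(.6818,.2786)]}
mod={'rack':(0,0),'el':(0,-.055),'seat':(-.007,-.055),'axle':(-.098,-.055),'c1':(-.007,.055),'c2':(.047,.055)}
A=[];B=[]
for k in det:
    for d in det[k]: A.append(mod[k]);B.append(d)
A=np.array(A);B=np.array(B);a=A-A.mean(0);b=B-B.mean(0)
th=np.arctan2((a[:,0]*b[:,1]-a[:,1]*b[:,0]).sum(),(a*b).sum())
R=np.array([[np.cos(th),-np.sin(th)],[np.sin(th),np.cos(th)]])
t=B.mean(0)-R@A.mean(0);print(np.degrees(th),t,np.round(B-(A@R.T+t),4).tolist())
print('pad in rack',R.T@(np.array([.443,.095])-t))
for cam in ['top','scene']:
    c=capture(cam);W=cloud(c)
    ms=spotter.regions_of(cam,'can');m=ms[0]['mask'];print(cam,'can',ms[0]['p'],m.sum())
    P=W[m&np.isfinite(W[...,2])];zt=np.percentile(P[:,2],95);Q=P[P[:,2]>zt-.004];print(zt,(Q.min(0)+Q.max(0))/2,np.median(Q,0),Q.max(0)-Q.min(0))
    ms=spotter.regions_of(cam,'stop_pad')
    for q in ms[:2]:
        P=W[q['mask']&np.isfinite(W[...,2])];print('pad',q['p'],len(P),np.percentile(P,[5,50,95],axis=0).round(4).tolist())
    ms=spotter.regions_of(cam,'rack')
    m=ms[0]['mask'];P=W[m&np.isfinite(W[...,2])];print('rack',ms[0]['p'],len(P));np.save(f'rack_{cam}.npy',P)
    x=(P[:,:2]-t)@R
    P3=np.c_[x,P[:,2]-(.085+.12*x[:,0])]
    # wall points: 12..24 mm above floor
    s=P3[(P3[:,2]>.012)&(P3[:,2]<.026)&(np.abs(x[:,0])<.14)]
    for y0 in (-.110,0,.110):
        w=s[np.abs(s[:,1]-y0)<.012]
        if len(w)>8:
            k=np.polyfit(w[:,0],w[:,1],1);print('wall',y0,len(w),np.degrees(np.arctan(k[0])),k[1],np.percentile(w[:,2],95), 'std',np.std(w[:,1]-np.polyval(k,w[:,0])))
    s=P3[(np.abs(P3[:,2])<.008)&(np.abs(P3[:,0])<.1)];print('floor offs',np.median(s[:,2]))
print(r.get_state()['time_s'])
E
```

```text
-4.162787682118133 [0.6301785  0.22301442] [[0.0014, 0.0015], [-0.0001, 0.0002], [-0.0013, 0.0038], [-0.0018, -0.0019], [-0.0012, 0.0034], [-0.0011, -0.0004], [0.0011, -0.0028], [-0.0001, -0.0026], [0.0023, -0.0026], [0.0025, 0.0026], [-0.0024, -0.0056], [0.0008, 0.0041]]
pad in rack [-0.17739207 -0.14126407]
top can 0.91 475
0.09445878339042857 [ 0.58014965 -0.26452418  0.0934837 ] [ 0.57970074 -0.26486049  0.09252744] [0.05162587 0.05029754 0.00595113]
pad 0.87 724 [[0.4264, 0.0789, -0.0018], [0.5182, 0.1165, 0.0564], [0.5983, 0.1962, 0.0744]]
pad 0.55 972 [[0.394, -0.5549, 0.0272], [0.4182, -0.5298, 0.1393], [0.4422, -0.5196, 0.1788]]
rack 0.55 8033
wall -0.11 269 -0.8513002541016687 -0.11175492649980749 0.025685667322879753 std 0.002024298560006963
wall 0 348 -0.795639457528045 -0.0015998038563577865 0.02573105846417286 std 0.002582545560787576
wall 0.11 217 -1.0619379438672643 0.10803662868521571 0.025776885119808676 std 0.0015748349692041696
floor offs -0.0004103667200762995
scene can 0.87 672
0.09319635989630715 [ 0.58309532 -0.26408863  0.09264366] [ 0.58430141 -0.26338196  0.09211284] [0.05450645 0.05513179 0.00686763]
pad 0.73 410 [[0.4248, 0.0775, 0.0458], [0.5271, 0.1571, 0.0559], [0.604, 0.184, 0.0768]]
pad 0.69 620 [[0.6949, -0.2857, 0.0097], [0.7189, -0.261, 0.0579], [0.7291, -0.2467, 0.0943]]Traceback (most recent call last):
  File "<stdin>", line 21, in <module>
IndexError: list index out of range
```

```bash
cat >> h.py <<'E'
RY=np.radians(-5.0); RC=np.array([.6301,.2215])
RR=np.array([[np.cos(RY),-np.sin(RY)],[np.sin(RY),np.cos(RY)]])
def r2w(x,y): return RR@np.array([x,y])+RC
def w2r(x,y): return RR.T@(np.array([x,y])-RC)
def plan(*targets):
    s=r.get_state();p=s['tcp_pos'];psi=np.radians(s['eef_rot'][2]);c,n=np.cos(psi),np.sin(psi)
    print('t',round(s['time_s'],2),'tcp',np.round(p,4),'rot',np.round(s['eef_rot'],2),'rack',np.round(w2r(p[0],p[1]),4),'F',np.round(s['contact_force'],1),'w',round(s['gripper_width'],4),'j',np.round(s['joints'],1))
    for x,y,z,yaw in targets:
        d=np.array([x,y,z])-p; dy=(yaw-np.degrees(psi)+180)%360-180
        print([round(float(v),4) for v in (c*d[0]+n*d[1],n*d[0]-c*d[1],-d[2],-np.radians(dy))])
E
python3 -c "
from h import *
plan((.215,-.64,.32,-161),(.42,-.25,.32,-175),(.435,.09,.2,175))"
```

```text
t 2.35 tcp [ 0.2147 -0.6399  0.2456] rot [-180.     -0.   -161.45] rack [-0.3387 -0.8943] F [0.1 0.4 0.2] w 0.0879 j [-54.9  20.5   0.7   0.  -70.1 -16.5]
[-0.0002, -0.0002, -0.0744, -0.0078]
[-0.3187, 0.3043, -0.0744, 0.2365]
[-0.4411, 0.6219, 0.0456, 0.4111]
```

Call:
step_arm(motion=[[0.0,0,0,-0.06,0],[0.0,-0.04,0.04,-0.074,0.05],[0.0,-0.08,0.08,-0.074,0.1],[0.0,-0.12,0.12,-0.074,0.15],[0.0,-0.16,0.16,-0.074,0.2]])

```text
time_s: 2.98
tcp_pos: [0.316, -0.4357, 0.3198]
eef_rot: [-180.0, 0.0, -173.0]
contact_force: [1.8, 0.2, -0.4]
gripper_width: 0.0434
```

Call:
step_arm(motion=[[0.0,-0.04,0.04,0,0.04],[0.0,-0.08,0.08,0,0.04],[0.0,-0.12,0.12,0,0.04],[0.0,-0.15,0.14,0,0.04],[0.0,-0.15,0.14,0,0.04]])

```text
time_s: 3.6
tcp_pos: [0.4486, -0.2782, 0.3195]
eef_rot: [180.0, 0.0, -175.0]
contact_force: [0.4, -0.0, 0.8]
gripper_width: 0.0007
```

```bash
python3 -c "
from h import *
print(r2w(-.186,-.143), w2r(.4425,.095));p=r2w(-.182,-.143)
plan((p[0],p[1],.2,175),(p[0],p[1],.09,175))"
```

```text
[0.43234451 0.09525513] [-0.17586092 -0.14236905]
t 3.6 tcp [ 0.4486 -0.2782  0.3195] rot [ 1.8000e+02  1.0000e-02 -1.7502e+02] rack [-0.1373 -0.5136] F [ 0.4 -0.   0.8] w 0.0007 j [-10.5   4.2 -10.8  -0.  -75.  -74.5]
[-0.0202, 0.3728, 0.1195, 0.1743]
[-0.0202, 0.3728, 0.2295, 0.1743]
```

Call:
step_arm(motion=[[0.0,0,0.06,0,0.05],[0.0,0,0.12,0,0.1],[0.0,-0.005,0.18,0.01,0.15],[0.0,-0.01,0.235,0.03,0.174],[0.0,-0.02,0.29,0.05,0.174]])

```text
time_s: 4.22
tcp_pos: [0.4422, 0.0119, 0.2698]
eef_rot: [179.9, 0.1, 174.8]
contact_force: [1.9, 0.6, -0.2]
gripper_width: 0.0005
```

Call:
step_arm(motion=[[0.0,0,0.05,0.03,0],[0.0,0,0.082,0.07,0],[0.0,0,0.082,0.07,0]])

```text
time_s: 4.6
tcp_pos: [0.4487, 0.0927, 0.197]
eef_rot: [-179.8, -0.2, 174.9]
contact_force: [-0.4, -0.9, 0.5]
gripper_width: 0.0008
```

```bash
python3 - <<'E'
from h import *
p=r2w(-.182,-.143)
plan((p[0],p[1],.09,175))
for cam in ['wrist','scene']:
    c=capture(cam);save(c,cam+'1')
    for l in ['stop_pad','stop_tip','empty_lane','axle']:
        print(cam,l,[(round(d['p'],2),np.round(d['location'],4).tolist()) for d in spotter.tip_of(cam,l)][:2])
E
```

```text
t 4.6 tcp [0.4487 0.0927 0.197 ] rot [-179.83   -0.24  174.94] rack [-0.1695 -0.1441] F [-0.4 -0.9  0.5] w 0.0008 j [  36.4    2.3  -29.5   -0.   -58.6 -131.4]
[0.0125, 0.0011, 0.107, -0.0011]
wrist stop_pad [(0.66, [0.4433, 0.0923, 0.0558])]
wrist stop_tip []
wrist empty_lane []
wrist axle []
scene stop_pad [(0.65, [0.4441, 0.094, 0.0595]), (0.21, [0.6993, -0.2744, 0.0039])]
scene stop_tip [(0.84, [0.602, 0.1684, 0.0791])]
scene empty_lane [(0.67, [0.6223, 0.1737, 0.0842])]
scene axle [(0.91, [0.5306, 0.174, 0.0602])]
```

View pics/wrist1.png

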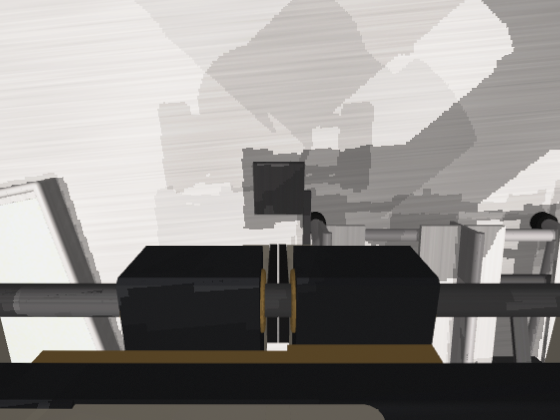

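Call:
step_arm(motion=[[0.0,0.0125,0,0.05,0],[0.0,0.0125,0,0.1,0],[0.0,0.0125,0,0.112,0],[0.0,0.0125,0,0.116,0],[0.0,0.0125,0,0.12,0]])

```text
time_s: 5.72
tcp_pos: [0.4389, 0.0943, 0.0808]
eef_rot: [179.9, 0.1, 174.8]
contact_force: [0.0, -0.1, 0.1]
gripper_width: 0.0002
```

Call:
step_arm(motion=[[0.0,0,0,0.004,0],[0.0,0,0,0.008,0],[0.0,0,0,0.012,0],[0.0,0,0,0.014,0],[0.0,0,0,0.014,0]])

```text
time_s: 6.35
tcp_pos: [0.4387, 0.0942, 0.0659]
eef_rot: [179.9, 0.1, 174.9]
contact_force: [3.6, 0.8, 4.0]
gripper_width: 0.0001
```

Call:
step_arm(motion=[[0.0,0,0,0.003,0],[0.0,0,0,0.006,0],[0.0,0,0,0.009,0],[0.0,0,0,0.011,0],[0.0,0,0,0.011,0]])

```text
time_s: 6.98
tcp_pos: [0.4388, 0.0943, 0.055]
eef_rot: [179.9, 0.1, 174.9]
contact_force: [3.5, 1.4, 5.9]
gripper_width: 0.0004
```

Call:
step_arm(motion=[[0.0,0,0,0.001,0],[0.0,0,0,0.002,0],[0.0,0,0,0.003,0],[0.0,0,0,0.003,0]])

```text
time_s: 7.48
tcp_pos: [0.4389, 0.0943, 0.0522]
eef_rot: [179.9, 0.1, 174.9]
contact_force: [4.3, 0.5, 6.7]
gripper_width: 0.0002
```

Call:
step_arm(motion=[[0.0,0,0,0.001,0],[0.0,0,0,0.002,0],[0.0,0,0,0.002,0]])

```text
time_s: 7.85
tcp_pos: [0.4389, 0.0944, 0.0502]
eef_rot: [179.9, 0.1, 174.9]
contact_force: [4.1, -0.3, 6.3]
gripper_width: 0.0004
```

Call:
step_arm(motion=[[0.0,0,0,0.001,0],[0.0,0,0,0.001,0],[0.0,0,0,0.001,0]])

```text
time_s: 8.22
tcp_pos: [0.439, 0.0944, 0.0493]
eef_rot: [179.9, 0.1, 174.9]
contact_force: [4.8, -1.3, 6.6]
gripper_width: 0.0003
```

Call:
step_arm(motion=[[0.0,0,0,0.001,0],[0.0,0,0,0.001,0],[0.0,0,0,0.001,0]])

```text
time_s: 8.6
tcp_pos: [0.4392, 0.0944, 0.0489]
eef_rot: [179.9, 0.2, 174.9]
contact_force: [2.5, -0.9, 16.1]
gripper_width: 0.0008
```

```bash
python3 - <<'E'
from h import *
plan()
for cam in ['scene','top']:
    c=capture(cam);save(c,cam+'2')
    for l in ['stop_tip','stop_pad']:
        print(cam,l,[(round(d['p'],2),np.round(d['location'],4).tolist()) for d in spotter.tip_of(cam,l)][:2])
    if cam=='scene': cv2.imwrite('pics/s2z.png',cv2.resize(cv2.cvtColor(c['image'][190:350,320:500],cv2.COLOR_RGB2BGR),None,fx=4,fy=3.7))
    W=cloud(c);q=W.reshape(-1,3);q=q[np.isfinite(q[:,2])]
    x=(q[:,:2]-RC)@RR
    m=(np.abs(x[:,1]+.055)<.016)&(x[:,0]>-.055)&(x[:,0]<-.02)&(q[:,2]>.088)
    print(m.sum(),np.c_[x[m],q[m,2]][np.argsort(-q[m,2])][:8].round(4).tolist())
E
```

```text
t 8.6 tcp [0.4392 0.0944 0.0489] rot [1.7991e+02 1.7000e-01 1.7489e+02] rack [-0.1791 -0.1433] F [ 2.5 -0.9 16.1] w 0.0008 j [ 3.740e+01  1.300e+01 -4.150e+01  1.000e-01 -3.540e+01 -1.326e+02]
scene stop_tip [(0.54, [0.5913, 0.1699, 0.1027])]
scene stop_pad [(0.68, [0.4514, 0.096, 0.0313])]
70 [[-0.0279, -0.0615, 0.1058], [-0.03, -0.0411, 0.104], [-0.0324, -0.0445, 0.1036], [-0.0293, -0.0434, 0.1034], [-0.028, -0.0402, 0.1027], [-0.0325, -0.0601, 0.1026], [-0.0326, -0.0393, 0.1026], [-0.032, -0.0546, 0.1024]]
top stop_tip [(0.79, [0.5938, 0.1733, 0.1074]), (0.33, [0.6298, 0.2835, 0.1151])]
top stop_pad []
24 [[-0.0374, -0.046, 0.1055], [-0.0361, -0.061, 0.1052], [-0.035, -0.0429, 0.1045], [-0.0351, -0.0403, 0.1043], [-0.0366, -0.0531, 0.1043], [-0.0387, -0.0585, 0.1042], [-0.0355, -0.0656, 0.1042], [-0.0379, -0.0657, 0.1034]]
```

View pics/s2z.png

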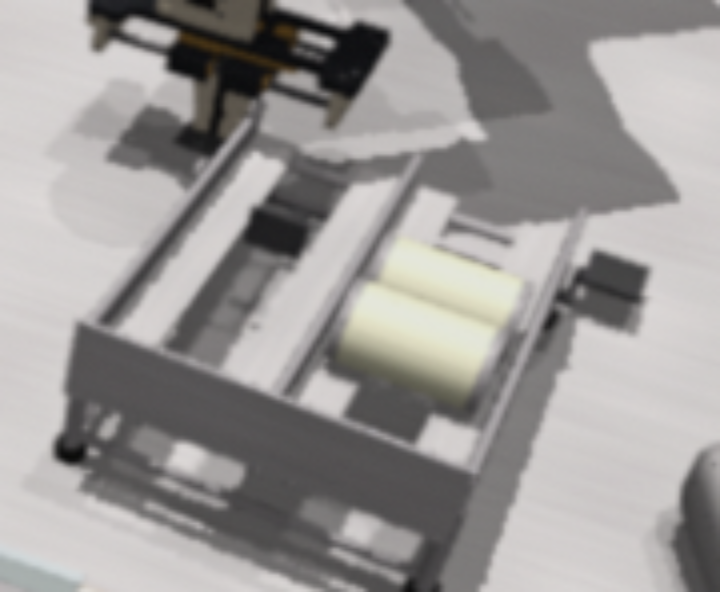

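Call:
step_arm(motion=[[0.0,0,0,-0.02,0],[0.0,0,0,-0.07,0],[0.0,0,0,-0.13,0],[0.04,0,-0.03,-0.18,-0.1],[0.0876,0,-0.08,-0.18,-0.28]])

```text
time_s: 9.52
tcp_pos: [0.4315, 0.0157, 0.2307]
eef_rot: [179.9, 0.3, -169.0]
contact_force: [1.1, -0.2, -1.2]
gripper_width: 0.0154
```

```bash
python3 - <<'E'
from h import *
plan((.581,-.2645,.2,-95),(.581,-.2645,.064,-95))
c=capture('scene');W=cloud(c)
print([(round(d['p'],2),np.round(d['location'],4).tolist()) for l in ['stop_tip','stop_pad'] for d in spotter.tip_of('scene',l)])
E
```

```text
t 9.53 tcp [0.4315 0.0157 0.2307] rot [ 179.91    0.28 -169.02] rack [-0.1799 -0.2223] F [ 1.1 -0.2 -1.2] w 0.0154 j [  28.5   -2.7  -29.6   -0.   -62.8 -107.5]
[-0.0934, -0.3036, 0.0307, -1.2919]
[-0.0934, -0.3036, 0.1667, -1.2919]
[(0.7, [0.5931, 0.1737, 0.1038]), (0.67, [0.4496, 0.0943, 0.0322])]
```

Call:
step_arm(motion=[[0.0876,-0.017,-0.05,0,-0.18],[0.0876,-0.034,-0.1,0,-0.36],[0.0876,-0.051,-0.15,0.005,-0.54],[0.0876,-0.068,-0.2,0.01,-0.72],[0.0876,-0.082,-0.25,0.02,-0.9]])

```text
time_s: 10.3
tcp_pos: [0.5572, -0.2147, 0.2064]
eef_rot: [179.9, -0.0, -121.2]
contact_force: [0.5, 1.3, 1.0]
gripper_width: 0.0769
```

```bash
python3 - <<'E'
from h import *
plan((.581,-.2645,.2,-95))
E
```

```text
t 10.3 tcp [ 0.5572 -0.2147  0.2064] rot [ 1.7987e+02 -3.0000e-02 -1.2116e+02] rack [-0.0346 -0.4409] F [0.5 1.3 1. ] w 0.0769 j [ -2.4  15.  -12.6  -0.  -62.6 -28.8]
[0.0303, -0.0461, 0.0064, -0.4566]
```

Call:
step_arm(motion=[[0.0876,0.01,-0.02,0,-0.16],[0.0876,0.02,-0.04,0,-0.32],[0.0876,0.03,-0.046,0.006,-0.42],[0.0876,0.03,-0.046,0.006,-0.42]])

```text
time_s: 10.8
tcp_pos: [0.5794, -0.2632, 0.1995]
eef_rot: [179.7, 0.0, -97.5]
contact_force: [-0.3, -0.5, -0.2]
gripper_width: 0.0876
```

```bash
python3 - <<'E'
from h import *
plan((.581,-.2645,.2,-95),(.581,-.2645,.064,-95))
for cam in ['wrist','top']:
    c=capture(cam);save(c,cam+'3')
    print(cam,[(round(d['p'],2),np.round(d['location'],4).tolist()) for d in spotter.tip_of(cam,'can')])
E
```

```text
t 10.8 tcp [ 0.5794 -0.2632  0.1995] rot [ 1.7975e+02  4.0000e-02 -9.7530e+01] rack [-0.0083 -0.4872] F [-0.3 -0.5 -0.2] w 0.0876 j [ -6.9  18.9  -7.9  -0.1 -63.4  -0.6]
[0.0011, -0.0017, -0.0005, -0.0442]
[0.0011, -0.0017, 0.1355, -0.0442]
wrist [(0.97, [0.5824, -0.2693, 0.0498])]
top []
```

View pics/wrist3.png

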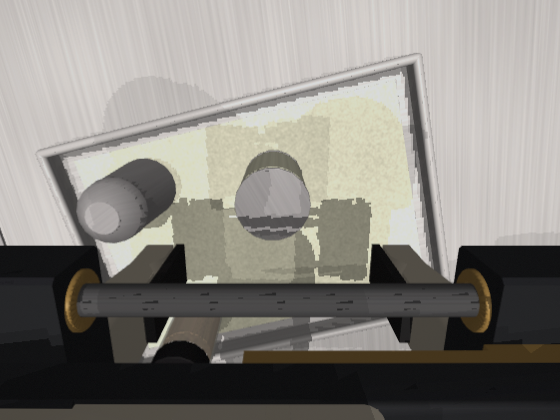

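```bash
python3 - <<'E'
from h import *
c=capture('wrist');W=cloud(c);m=spotter.regions_of('wrist','can')[0]['mask']
P=W[m&np.isfinite(W[...,2])];Q=P[(P[:,2]>.086)&(P[:,2]<.1)];print(len(Q),np.percentile(Q,[1,50,99],axis=0).round(4).tolist(),np.median(Q[:,2]))
plan()
E
```

```text
Traceback (most recent call last):
IndexError: list index out of range
```

```bash
python3 - <<'E'
from h import *
c=capture('wrist');W=cloud(c);P=W[130:245,225:320].reshape(-1,3)
Q=P[(P[:,2]>.088)&(P[:,2]<.1)];print(len(Q),np.percentile(Q,[1,50,99],axis=0).round(4).tolist())
k=Q[:,:2].astype(np.float32);print(cv2.minEnclosingCircle(k))
plan((.5825,-.2655,.064,-95))
E
```

```text
4252 [[0.5571, -0.2908, 0.0927], [0.582, -0.2665, 0.0943], [0.6069, -0.2406, 0.0958]]
((0.5820387005805969, -0.2653331160545349), 0.027041852474212646)
t 11.15 tcp [ 0.5804 -0.2631  0.2022] rot [-179.97    0.    -97.37] rack [-0.0073 -0.4871] F [-0.3  0.2 -0.3] w 0.0879 j [ -6.9  18.7  -7.9  -0.  -63.4  -0.5]
[0.0021, -0.0024, 0.1382, -0.0413]
```

Call:
step_arm(motion=[[0.0876,0.002,-0.002,0.05,-0.04],[0.0876,0.002,-0.002,0.1,-0.04],[0.0876,0.002,-0.002,0.132,-0.04],[0.0876,0.002,-0.002,0.137,-0.04],[0.0876,0.002,-0.002,0.137,-0.04]])

```text
time_s: 11.78
tcp_pos: [0.5827, -0.2659, 0.0658]
eef_rot: [-179.9, -0.0, -95.0]
contact_force: [0.3, -0.4, 0.7]
gripper_width: 0.0877
```

Call:
step_arm(motion=[[0.06,0,0,0,0],[0.054,0,0,0,0],[0.045,0,0,0,0],[0.045,0,0,0,0],[0.045,0,0,0,0]], newtons=12)

```text
time_s: 12.4
tcp_pos: [0.5822, -0.2659, 0.0652]
eef_rot: [-180.0, -0.0, -95.0]
contact_force: [0.2, 1.2, 2.9]
gripper_width: 0.054
```

```bash
python3 - <<'E'
from h import *
plan()
E
```

```text
t 12.4 tcp [ 0.5822 -0.2659  0.0652] rot [-1.7997e+02 -1.0000e-02 -9.5050e+01] rack [-0.0052 -0.4898] F [0.2 1.2 2.9] w 0.054 j [ -7.1  26.5 -16.    0.  -47.5   2.1]
```

Call:
step_arm(motion=[[0.045,0,0,-0.03,0],[0.045,0,0,-0.09,0],[0.045,0,0,-0.15,0],[0.045,-0.02,0,-0.185,0],[0.045,-0.07,0,-0.185,0]])

```text
time_s: 13.02
tcp_pos: [0.5893, -0.197, 0.2531]
eef_rot: [-179.7, -0.0, -95.2]
contact_force: [1.0, 0.8, -2.7]
gripper_width: 0.0543
```

```bash
python3 - <<'E'
from h import *
p=r2w(.03,-.09);print(p)
plan((*p,.24,-95))
E
```

```text
[0.65214182 0.1292278 ]
t 13.03 tcp [ 0.5893 -0.197   0.2531] rot [-1.7969e+02 -2.0000e-02 -9.5210e+01] rack [-0.0042 -0.4205] F [ 1.   0.8 -2.7] w 0.0543 j [ -0.5  15.1  -6.1   0.  -68.5  -4.7]
[-0.3306, -0.033, 0.0131, -0.0037]
```

Call:
step_arm(motion=[[0.045,-0.06,-0.006,0,0],[0.045,-0.12,-0.012,0,0],[0.045,-0.18,-0.018,0,0],[0.045,-0.24,-0.024,0,0],[0.045,-0.29,-0.03,0,0]])

```text
time_s: 13.65
tcp_pos: [0.6432, 0.0924, 0.2493]
eef_rot: [179.9, -0.0, -95.0]
contact_force: [0.6, -0.5, -2.0]
gripper_width: 0.0539
```

Call:
step_arm(motion=[[0.045,-0.035,-0.003,0.0,0],[0.045,-0.041,-0.003,0.01,0],[0.045,-0.041,-0.003,0.01,0]])

```text
time_s: 14.02
tcp_pos: [0.6491, 0.1306, 0.238]
eef_rot: [179.8, -0.1, -95.0]
contact_force: [-0.2, 0.2, -2.3]
gripper_width: 0.0536
```

```bash
python3 - <<'E'
from h import *
p=r2w(.03,-.09)
plan((*p,.185,-95))
for cam in ['scene','wrist']:
    c=capture(cam);save(c,cam+'4')
    if cam=='scene': cv2.imwrite('pics/s4z.png',cv2.resize(cv2.cvtColor(c['image'][170:350,290:500],cv2.COLOR_RGB2BGR),None,fx=3.6,fy=3.3))
    for l in ['can','empty_lane','stop_tip','rack']: print(cam,l,[(round(d['p'],2),np.round(d['location'],4).tolist()) for d in spotter.tip_of(cam,l)][:2])
E
```

```text
t 14.03 tcp [0.6491 0.1306 0.238 ] rot [ 1.7982e+02 -8.0000e-02 -9.5030e+01] rack [ 0.0269 -0.0889] F [-0.2  0.2 -2.3] w 0.0536 j [ 28.2  19.7  -1.5  -0.  -68.9 -33.2]
[0.0011, -0.0031, 0.053, -0.0005]
scene can [(0.62, [0.6486, 0.1317, 0.2241])]
scene empty_lane [(0.82, [0.6256, 0.1714, 0.0855]), (0.55, [0.6973, -0.2722, 0.0057])]
scene stop_tip [(0.5, [0.5944, 0.1705, 0.1029])]
scene rack [(0.71, [0.6276, 0.222, 0.0018]), (0.33, [0.6458, 0.1293, 0.2287])]
wrist can [(0.74, [0.6522, 0.1275, 0.2239])]
wrist empty_lane []
wrist stop_tip [(0.81, [0.5895, 0.1701, 0.0976])]
wrist rack []
```

View pics/s4z.png

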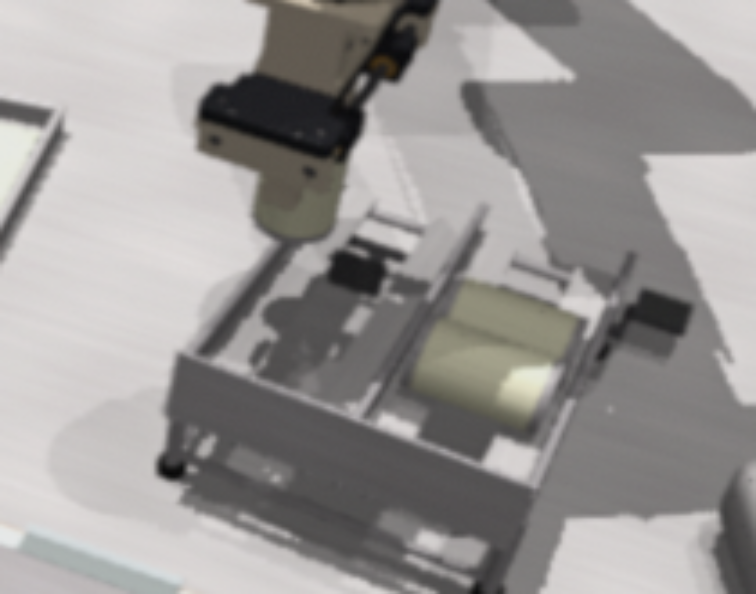

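View pics/wrist4.png

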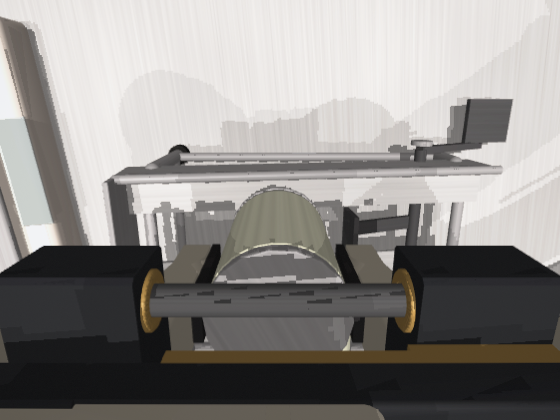

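```bash
python3 - <<'E'
from h import *
c=capture('wrist');W=cloud(c);q=W[150:240].reshape(-1,3);q=q[np.isfinite(q[:,2])]
x=(q[:,:2]-RC)@RR;hh=q[:,2]-(.085+.12*x[:,0])
m=(np.abs(x[:,1]+.11)<.012)&(hh>.012)&(hh<.03)&(np.abs(x[:,0])<.14)
w=np.c_[x[m],hh[m]]
for lo,hi in [(-.13,-.09),(-.09,-.05),(-.05,0),(0,.05),(.05,.1),(.1,.14)]:
    s=w[(w[:,0]>lo)&(w[:,0]<hi)]
    if len(s)>10: 
        t=s[s[:,2]>np.percentile(s[:,2],60)]
        print(lo,len(s),np.percentile(t[:,1],[5,50,95]).round(4),np.percentile(s[:,2],95).round(4))
c=capture('scene');W=cloud(c);m=spotter.regions_of('scene','can')
plan()
E
```

```text
-0.13 458 [-0.111  -0.1086 -0.1065] 0.0281
-0.09 487 [-0.1108 -0.1086 -0.1065] 0.0282
-0.05 641 [-0.111  -0.1088 -0.1066] 0.0281
0 688 [-0.1108 -0.1086 -0.1066] 0.0283
0.05 729 [-0.1109 -0.1085 -0.1064] 0.0283
0.1 629 [-0.1107 -0.1086 -0.1065] 0.0283
t 14.68 tcp [0.6502 0.1305 0.2399] rot [-179.99    0.    -95.07] rack [ 0.028  -0.0889] F [ 0.3 -0.  -1.8] w 0.0539 j [ 28.2  19.6  -1.4  -0.  -69.  -33.2]
```

Call:
step_arm(motion=[[0.045,0,-0.002,0.03,0],[0.045,0,-0.002,0.052,0],[0.045,0,-0.002,0.057,0],[0.045,0,-0.002,0.06,0],[0.045,0,-0.002,0.06,0]], newtons=7)

```text
time_s: 15.3
tcp_pos: [0.6526, 0.1306, 0.1807]
eef_rot: [-179.9, 0.0, -95.0]
contact_force: [-0.2, 0.7, -2.0]
gripper_width: 0.0539
```

```bash
python3 - <<'E'
from h import *
plan()
E
```

```text
t 15.3 tcp [0.6526 0.1306 0.1807] rot [-1.7994e+02  3.0000e-02 -9.5050e+01] rack [ 0.0304 -0.0886] F [-0.2  0.7 -2. ] w 0.0539 j [ 28.1  22.2  -5.7   0.  -62.1 -33.1]
```

Call:
step_arm(motion=[[0.045,0,0,0.002,0],[0.045,0,0,0.004,0],[0.045,0,0,0.006,0]])

```text
time_s: 15.68
tcp_pos: [0.6522, 0.1305, 0.1739]
eef_rot: [-180.0, 0.0, -95.1]
contact_force: [-0.8, 0.3, 0.5]
gripper_width: 0.054
```

Call:
step_arm(motion=[[0.045,-0.002,0,0.003,0],[0.045,-0.005,0,0.005,0],[0.045,-0.009,0,0.008,0],[0.045,-0.013,0,0.01,0],[0.045,-0.016,0,0.012,0]])

```text
time_s: 16.3
tcp_pos: [0.6543, 0.147, 0.1625]
eef_rot: [-179.9, 0.0, -95.0]
contact_force: [0.1, 1.4, 3.7]
gripper_width: 0.0539
```

```bash
python3 - <<'E'
from h import *
plan()
c=capture('scene')
cv2.imwrite('pics/s5z.png',cv2.resize(cv2.cvtColor(c['image'][170:350,290:500],cv2.COLOR_RGB2BGR),None,fx=3.6,fy=3.3))
c=capture('wrist');save(c,'wrist5')
E
```

```text
t 16.3 tcp [0.6543 0.147  0.1625] rot [-1.7991e+02  4.0000e-02 -9.5030e+01] rack [ 0.0306 -0.0721] F [0.1 1.4 3.7] w 0.0539 j [ 29.3  23.4  -6.3   0.  -60.2 -34.3]
```

View pics/s5z.png

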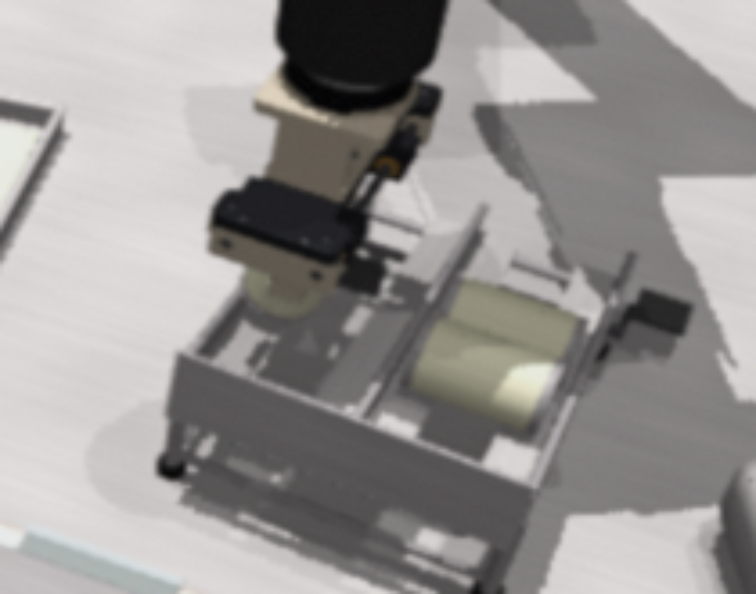

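View pics/wrist5.png

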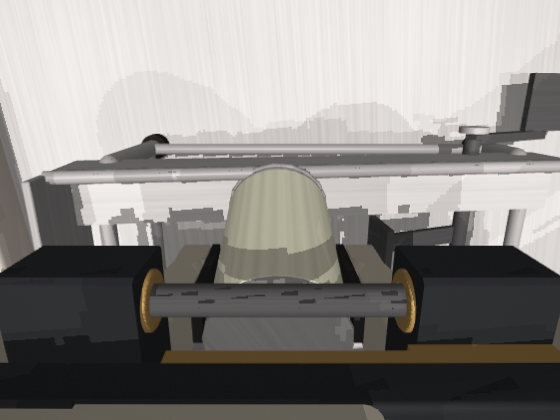

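Call:
step_arm(motion=[[0.045,-0.004,0,0.002,0],[0.045,-0.007,0,0.004,0],[0.045,-0.01,0,0.006,0],[0.045,-0.012,0,0.008,0],[0.045,-0.014,0,0.011,0]])

```text
time_s: 17.02
tcp_pos: [0.6546, 0.1606, 0.1505]
eef_rot: [180.0, -0.0, -95.1]
contact_force: [-0.9, 1.4, 1.3]
gripper_width: 0.054
```

```bash
python3 - <<'E'
from h import *
plan()
c=capture('wrist');save(c,'wrist6')
E
```

```text
t 17.02 tcp [0.6546 0.1606 0.1505] rot [179.97  -0.   -95.06] rack [ 0.0297 -0.0586] F [-0.9  1.4  1.3] w 0.054 j [ 30.3  24.4  -6.4  -0.  -59.2 -35.4]
```

View pics/wrist6.png

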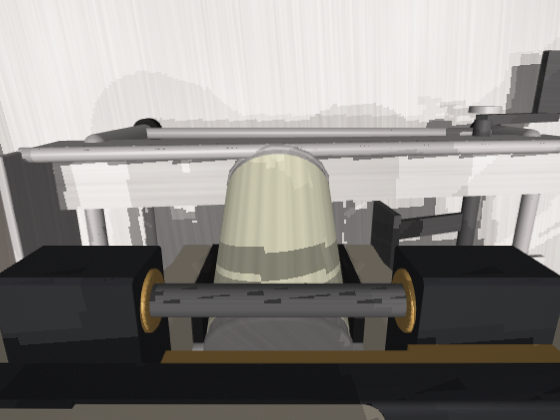

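Call:
step_arm(motion=[[0.045,-0.002,0,0.003,0],[0.045,-0.004,0,0.006,0],[0.045,-0.006,0,0.009,0],[0.045,-0.008,0,0.013,0],[0.045,-0.009,0,0.016,0]])

```text
time_s: 17.7
tcp_pos: [0.6555, 0.1705, 0.1358]
eef_rot: [-180.0, 0.1, -95.0]
contact_force: [-6.2, 6.1, 9.7]
gripper_width: 0.0536
```

```bash
python3 - <<'E'
from h import *
plan()
c=capture('wrist');save(c,'wrist7')
E
```

```text
t 17.7 tcp [0.6555 0.1705 0.1358] rot [-1.7996e+02  9.0000e-02 -9.5030e+01] rack [ 0.0298 -0.0485] F [-6.2  6.1  9.7] w 0.0536 j [ 31.   25.3  -7.   -0.1 -57.6 -36. ]
```

View pics/wrist7.png

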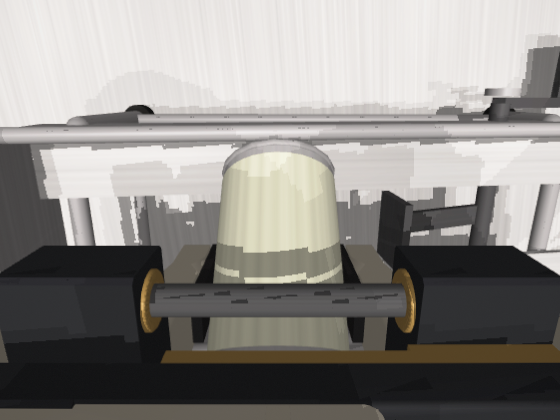

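Call:
step_arm(motion=[[0.045,-0.003,0,0.004,0],[0.045,-0.005,0,0.008,0],[0.045,-0.007,0,0.012,0],[0.045,-0.009,0,0.016,0],[0.045,-0.01,0,0.018,0]])

```text
time_s: 18.38
tcp_pos: [0.6562, 0.181, 0.1171]
eef_rot: [-180.0, 0.1, -95.0]
contact_force: [-5.2, 6.9, 5.1]
gripper_width: 0.0539
```

```bash
python3 - <<'E'
from h import *
plan()
c=capture('wrist');save(c,'wrist8')
W=cloud(c);P=W[130:270,200:360].reshape(-1,3)
P=P[np.isfinite(P[:,2])];x=(P[:,:2]-RC)@RR;m=np.abs(x[:,0]-.03)<.006
s=np.c_[x[m,1],P[m,2]]
for y in np.arange(-.105,-.03,.008):
    k=s[np.abs(s[:,0]-y)<.004]
    if len(k): print(round(y,3),len(k),np.percentile(k[:,1],80).round(4))
c=capture('scene')
cv2.imwrite('pics/s8z.png',cv2.resize(cv2.cvtColor(c['image'][170:350,290:500],cv2.COLOR_RGB2BGR),None,fx=3.6,fy=3.3))
E
```

```text
t 18.38 tcp [0.6562 0.181  0.1171] rot [-1.7999e+02  1.1000e-01 -9.5030e+01] rack [ 0.0295 -0.0381] F [-5.2  6.9  5.1] w 0.0539 j [ 31.7  26.6  -7.6  -0.1 -55.8 -36.7]
-0.097 376 0.0907
-0.089 1172 0.1327
-0.081 850 0.1369
-0.073 883 0.1404
-0.065 922 0.144
-0.057 403 0.146
```

View pics/wrist8.png

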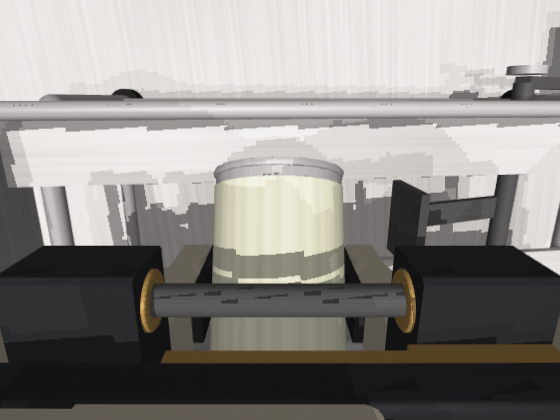

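View pics/s8z.png

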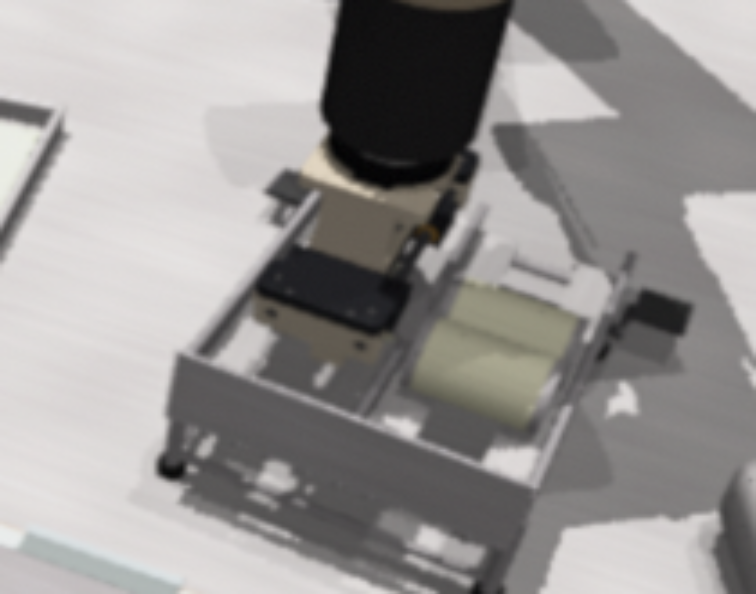

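Call:
step_arm(motion=[[0.045,0,0,-0.01,0],[0.045,0,0,-0.02,0],[0.045,0,0,-0.028,0],[0.045,0.012,0,-0.028,0],[0.045,0.025,0,-0.028,0]])

```text
time_s: 19.1
tcp_pos: [0.6539, 0.1533, 0.1445]
eef_rot: [180.0, -0.0, -95.1]
contact_force: [-0.7, -0.3, -2.4]
gripper_width: 0.0538
```

```bash
cat > prof.py <<'E'
from h import *
import sys
plan()
c=capture('wrist');save(c,sys.argv[1])
W=cloud(c);P=W[60:270,200:360].reshape(-1,3)
P=P[np.isfinite(P[:,2])];x=(P[:,:2]-RC)@RR;m=np.abs(x[:,0]-.03)<.006
s=np.c_[x[m,1],P[m,2]]
for y in np.arange(-.129,-.03,.006):
    k=s[np.abs(s[:,0]-y)<.003]
    if len(k): print(round(y,3),len(k),np.percentile(k[:,1],80).round(4))
E
python3 prof.py wrist9
```

```text
t 19.1 tcp [0.6539 0.1533 0.1445] rot [ 1.7997e+02 -1.0000e-02 -9.5070e+01] rack [ 0.0297 -0.0659] F [-0.7 -0.3 -2.4] w 0.0538 j [ 29.8  24.4  -7.1  -0.  -58.4 -34.8]
-0.129 128 0.0018
-0.123 226 0.1584
-0.117 761 0.16
-0.111 953 0.1628
-0.105 727 0.1656
-0.099 705 0.1685
-0.093 671 0.1711
-0.087 540 0.1734
```

View pics/wrist9.png

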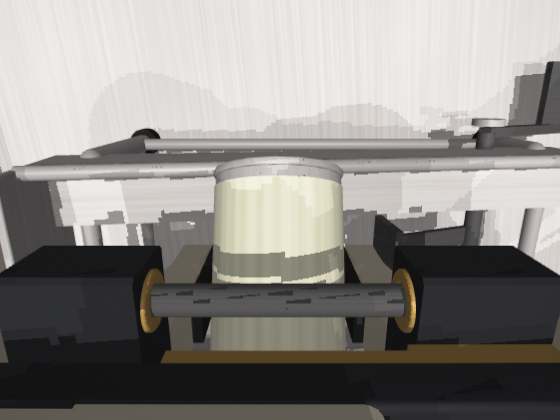

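Call:
step_arm(motion=[[0.045,-0.007,0,0.006,0],[0.045,-0.007,0,0.012,0],[0.045,-0.007,0,0.017,0],[0.045,-0.009,0,0.02,0],[0.045,-0.011,0,0.023,0]])

```text
time_s: 19.77
tcp_pos: [0.6552, 0.1657, 0.1218]
eef_rot: [180.0, 0.0, -95.0]
contact_force: [-1.1, 2.0, 1.3]
gripper_width: 0.0533
```

```bash
python3 prof.py wrist10
```

```text
t 19.77 tcp [0.6552 0.1657 0.1218] rot [180.     0.   -95.05] rack [ 0.0299 -0.0534] F [-1.1  2.   1.3] w 0.0533 j [ 30.7  26.   -8.   -0.  -56.1 -35.7]
-0.129 153 0.002
-0.123 153 0.002
-0.117 148 0.0019
-0.111 694 0.1157
-0.105 862 0.1412
-0.099 767 0.1435
-0.093 681 0.1458
-0.087 671 0.1478
-0.081 682 0.1499
-0.075 544 0.1516
```

View pics/wrist10.png

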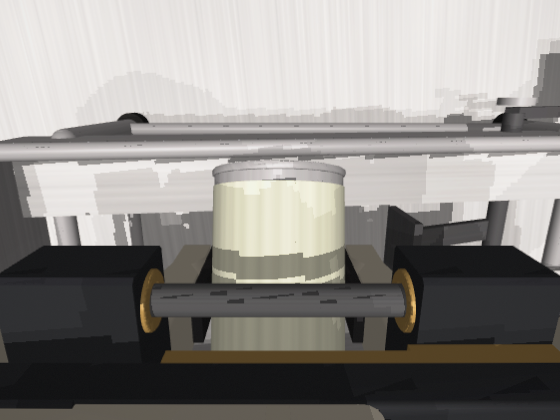

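Call:
step_arm(motion=[[0.045,-0.002,0,0.003,0],[0.045,-0.003,0,0.006,0],[0.045,-0.004,0,0.009,0],[0.045,-0.004,0,0.011,0],[0.045,-0.004,0,0.011,0]])

```text
time_s: 20.45
tcp_pos: [0.6556, 0.1691, 0.1105]
eef_rot: [180.0, -0.0, -95.1]
contact_force: [0.1, 0.9, -0.2]
gripper_width: 0.054
```

```bash
python3 prof.py wrist11
```

```text
t 20.45 tcp [0.6556 0.1691 0.1105] rot [ 1.7998e+02 -3.0000e-02 -9.5060e+01] rack [ 0.03 -0.05] F [ 0.1  0.9 -0.2] w 0.054 j [ 30.9  26.7  -8.4   0.  -54.9 -36. ]
-0.129 161 0.0019
-0.123 178 0.0017
-0.117 162 0.0018
-0.111 759 0.1158
-0.105 255 0.1161
-0.099 1423 0.1428
-0.093 747 0.1437
-0.087 705 0.1443
-0.081 684 0.1446
-0.075 653 0.145
-0.069 17 0.1444
```

View pics/wrist11.png

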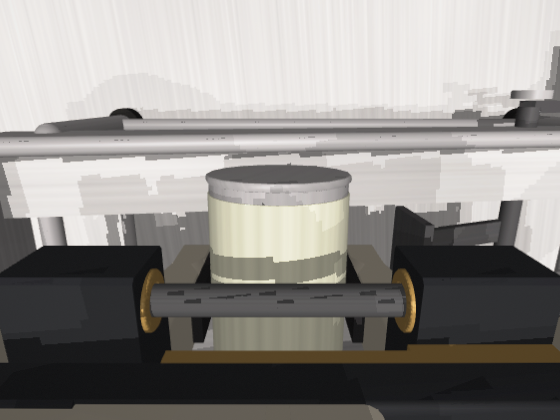

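Call:
step_arm(motion=[[0.045,-0.001,0,0.002,0],[0.045,-0.001,0,0.004,0],[0.045,-0.001,0,0.004,0]])

```text
time_s: 20.88
tcp_pos: [0.6556, 0.1704, 0.1072]
eef_rot: [180.0, 0.0, -95.1]
contact_force: [-2.4, 1.8, 5.3]
gripper_width: 0.0543
```

```bash
python3 prof.py wrist12
```

```text
t 20.88 tcp [0.6556 0.1704 0.1072] rot [180.     0.   -95.05] rack [ 0.0298 -0.0487] F [-2.4  1.8  5.3] w 0.0543 j [ 31.   26.9  -8.6  -0.  -54.5 -36.1]
-0.129 170 0.0017
-0.123 180 0.0018
-0.117 161 0.0019
-0.111 756 0.1159
-0.105 268 0.116
-0.099 1463 0.1374
-0.093 736 0.1435
-0.087 740 0.1437
-0.081 705 0.1437
-0.075 661 0.1437
-0.069 54 0.1432
```

Call:
step_arm(motion=[[0.056,0,0,0,0],[0.058,0,0,0,0],[0.059,0,0.002,0,0],[0.059,0,0.005,0,0],[0.059,0,0.008,0,0]])

```text
time_s: 21.55
tcp_pos: [0.6475, 0.171, 0.1068]
eef_rot: [180.0, -0.0, -95.1]
contact_force: [-0.8, 0.3, -0.5]
gripper_width: 0.0592
```

```bash
python3 prof.py wrist13|head -1
```

```text
t 21.55 tcp [0.6475 0.171  0.1068] rot [179.99  -0.   -95.06] rack [ 0.0217 -0.0488] F [-0.8  0.3 -0.5] w 0.0592 j [ 31.4  26.3  -9.7  -0.  -54.  -36.5]
```

View pics/wrist13.png

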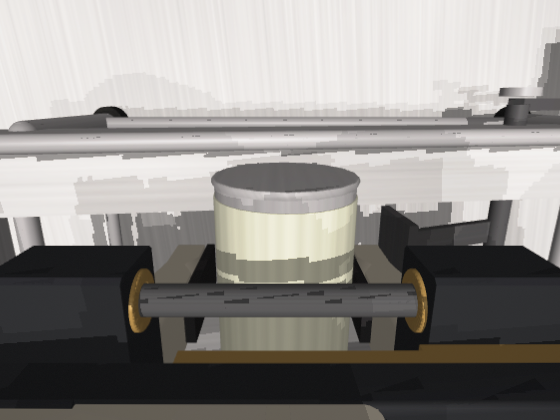

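Call:
step_arm(motion=[[0.059,0,0,-0.02,0],[0.059,0,0,-0.07,0],[0.059,0,0,-0.13,0],[0.059,0,0,-0.16,0],[0.059,0,0,-0.16,0]])

```text
time_s: 22.22
tcp_pos: [0.6489, 0.1715, 0.2706]
eef_rot: [-179.7, 0.2, -95.0]
contact_force: [0.1, 0.7, -0.8]
gripper_width: 0.0589
```

Call:
step_arm(motion=[[0.059,0.05,0,0,0],[0.059,0.1,0,0,0],[0.059,0.15,0,0,0],[0.059,0.2,0,0,0],[0.059,0.2,0,0,0]])

```text
time_s: 22.85
tcp_pos: [0.6291, -0.0313, 0.2659]
eef_rot: [179.9, -0.0, -95.3]
contact_force: [-1.3, 1.1, 0.0]
gripper_width: 0.0592
```

```bash
cat > chk.py <<'E'
from h import *
import sys
plan()
for cam in ['scene','top']:
    c=capture(cam);save(c,cam+sys.argv[1])
    if cam=='scene': cv2.imwrite(f'pics/s{sys.argv[1]}z.png',cv2.resize(cv2.cvtColor(c['image'][170:350,290:500],cv2.COLOR_RGB2BGR),None,fx=3.6,fy=3.3))
    for l in ['can','stop_tip','can_left1','spice_jar','shaker']: print(cam,l,[(round(d['p'],2),np.round(d['location'],4).tolist(),np.round(w2r(*d['location'][:2]),4).tolist()) for d in spotter.tip_of(cam,l)][:3])
    W=cloud(c);q=W.reshape(-1,3);q=q[np.isfinite(q[:,2])];x=(q[:,:2]-RC)@RR
    m=(x[:,1]>-.1)&(x[:,1]<-.01)&(np.abs(x[:,0])<.1)&(q[:,2]>.118)&(q[:,2]<.16)
    s=np.c_[x[m],q[m,2]]
    if len(s)>20:
        t=s[s[:,2]>np.percentile(s[:,2],98)-.004]
        print('ridge n',len(s),'zmax',np.percentile(s[:,2],98).round(4),'x',np.median(t[:,0]).round(4),'y range',np.percentile(s[:,1],[1,99]).round(4))
        print('ridge slope rad',np.polyfit(t[:,1],t[:,0],1))
E
python3 chk.py 14
```

```text
t 22.85 tcp [ 0.6291 -0.0313  0.2659] rot [ 1.7991e+02 -3.0000e-02 -9.5270e+01] rack [ 0.021  -0.2519] F [-1.3  1.1  0. ] w 0.0592 j [ 14.9  15.7  -3.6  -0.  -70.8 -20.1]
scene can [(0.56, [0.6149, 0.1728, 0.1174], [-0.0109, -0.0498])]
scene stop_tip []
scene can_left1 [(0.88, [0.6785, 0.2741, 0.1229], [0.0436, 0.0566]), (0.7, [0.6295, 0.2219, -0.0002], [-0.0006, 0.0003]), (0.68, [0.6296, 0.2766, 0.1121], [-0.0053, 0.0548])]
scene spice_jar [(0.94, [0.6776, -0.1306, 0.0088], [0.078, -0.3466])]
scene shaker [(0.56, [0.7005, -0.2743, 0.0003], [0.1133, -0.4878])]
ridge n 574 zmax 0.1372 x -0.0038 y range [-0.095  -0.0113]
ridge slope rad [ 0.01307922 -0.00316455]
top can [(0.73, [0.6157, 0.1692, 0.1154], [-0.0098, -0.0534]), (0.52, [0.6303, 0.2835, 0.1152], [-0.0052, 0.0618])]
top stop_tip [(0.73, [0.5894, 0.1727, 0.1047], [-0.0363, -0.0522]), (0.18, [0.6847, 0.2807, 0.117], [0.0492, 0.0637])]
top can_left1 [(0.68, [0.681, 0.2792, 0.1176], [0.0457, 0.0619]), (0.6, [0.6293, 0.2805, 0.1141], [-0.0059, 0.0587])]
top spice_jar [(0.76, [0.6811, -0.1333, 0.005], [0.0817, -0.349]), (0.4, [0.4177, -0.5492, -0.0001], [-0.1444, -0.7863])]
top shaker [(0.89, [0.7054, -0.2716, 0.0033], [0.118, -0.4847])]
ridge n 737 zmax 0.1394 x -0.0088 y range [-0.0977 -0.0108]
ridge slope rad [ 0.00877397 -0.00830656]
```

View pics/s14z.png

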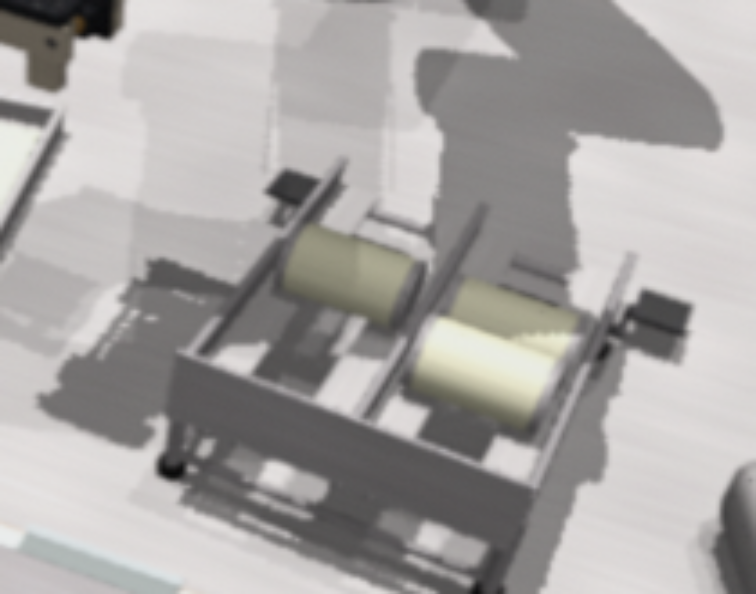

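```bash
python3 -c "
from h import *
plan()
print([(round(d['p'],2),np.round(w2r(*d['location'][:2]),4)) for d in (capture('top') and spotter.tip_of('top','can'))])
print(workorder.close_job())"
```

```text
t 23.45 tcp [ 0.6302 -0.0278  0.2668] rot [180.     0.   -95.02] rack [ 0.0218 -0.2483] F [-0.1  0.2 -0.6] w 0.0589 j [ 15.2  15.7  -3.4  -0.  -70.9 -20.2]
[(0.93, array([-0.0109, -0.0551]))]
the job is handed in; nothing more can be done
None
```

The job is handed in at about 23.5 s of the 72 s allowed. The can is lying across the right lane against the raised stop, but no verdict came back.

**What I did**
- I pressed the stop pad down in small steps until it met its end stop. Wrist force was about 6 N while it moved and peaked at 16 N.
- I picked the can off the pan and tipped it onto its side over the right-hand wall of the lane, pivoting it in a light grip.
- On the first try the can's lower rim dropped into the slot in the floor and left it about 25° short of flat. I lifted it, moved it towards the wall and laid it flat.
- I let it go about 25 to 30 mm uphill of the stop. It rolled down and settled there.

**Last checks**

| Check | Measured | Target |
|---|---|---|
| Can along the lane (rack x) | -0.004 to -0.011 m | -0.018 to 0.003 m |
| Can across the lane (rack y) | about -0.050 to -0.055 m | -0.066 to -0.044 m |
| Can height (rack z) | 0.115 to 0.117 m from the networks; about 0.111 m from the depth maps | 0.104 to 0.118 m |
| Can axis off square | about 0.01 rad | below 0.12 rad |
| Stop edge height | about 0.104 m | above 0.1005 m |

- The two cans in the left lane, the spice jar and the shaker were where they started, within measuring error. I did not measure the squeeze bottle again; the arm passed well above it.
- The arm was clear of everything when I handed in.

**Disagreements**
- The two cameras differ by about 5 mm on the can's position along the lane; both readings are inside the limits.
- The last look from the scene camera did not find the stop edge, so the final height of the stop comes from the top camera alone.

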